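# Plug a board into the test socket of a cam-locked slide jig

## Task

A circuit board lies in the slide of the test jig, and the jig's cam lock holds the slide back from the socket: with the fingertips push the cam lever half a turn round, until it stops pointing toward the socket end and the cam is at its low point, and only then push the slide up to the socket until it stops, so that the board's edge is plugged in. Then push the lever half a turn back to its first stop, so that the cam locks the slide there. Do not push hard on the slide while the cam locks it, keep the fingers off the board and leave it lying in the slide, and leave the tweezers, the tape roll and the tin where they are.

Things in the scene. Friction and masses are not known exactly. Their poses are not given: they have to be found in the camera images.
- jig: the test jig, fixed to the bench: grey base plate (x -90 to 76, y -36 to 72, 10 mm thick) with the slide, a black socket at the front end (x 48 to 72, y -31 to 31, top z 35 mm) and the cam lock at one side. Origin on the bench under the slide's centre line; x = forward, from slide to socket (to the robot's left), y toward cam lock and robot, z up. Jig x, y below are in this frame; z is above the bench
- cam_pivot (a point): point on the upright axis of the cam, 50 mm above the bench, at jig x -18, y 52.5 mm. The cam is a steel disc of 28 mm, set 5 mm off this axis, low beside the slide; its lever (10 mm wide, top at z 34 mm) and knob turn with it
- cam (a joint): cam angle, rad. 0 = high point, locked, lever to the rear (jig -x), at its rear stop; grows clockwise from above: pi/2 = lever out to jig +y, toward the robot; pi = low point, slide free, lever forward (jig +x), at its forward stop. Starts at 0 to 0.4. Stays where left; 3 N on the knob turns it. With the slide well short of home the cam jams on the way back; near home it draws it in the last mm
- knob (a point): upright black knob at the end of the cam lever, diameter 16 mm, z 34 to 68 mm; this point lies on its axis at z 51 mm, 50 mm from the cam axis: at cam angle a it stands at jig x -18 - 50 cos a, y 52.5 + 50 sin a mm. All else of the jig (slide, board, socket, lever) stays below z 48 mm, so fingertips at z 50 mm meet the knob alone
- slide: the slide that carries the board: aluminium plate 88 x 60 mm with a black nest and a notched steel cam plate on the edge by the cam. Origin under its middle, on the bench plane; axes as the jig's. It moves along jig x only: origin at jig x -40 mm when back (start), +2 mm when fully home at its stop, 42 mm of travel. About 3 N moves it; it stays where it is left. Locked, it has up to 4 mm of play
- push_face (a point): the upright aluminium plate at the slide's rear end, to be pushed from behind: 8 mm thick, 44 mm wide, z 14 to 46 mm. This point is the middle of its rear face, at z 31 mm (jig x -84, y 0 with the slide back, x -42 when home). Behind it lie only the end of the base plate (top z 10 mm), two low rails (z 14 mm) and the bench
- board: loose green circuit board, 68 x 48 x 2 mm, with a tongue 16 mm long and 34 mm wide on its front edge, lying flat in the slide's nest, its underside at z 23 mm, parts on it up to z 31 mm; it rides with the slide. Origin at the middle of the underside of the 68 x 48 mm part; x forward
- socket_mouth (a point): middle of the slot of the black socket, on the face toward the slide, at jig x 48, y 0, z 24 mm; axes as the jig's. With the slide home the tongue is 9 mm inside and the board's origin is 41 mm behind this point
- tweezers: bystander: steel tweezers, 128 mm long, lying on the bench to the left of the jig; origin at the middle, underside
- film_tape: bystander: amber roll of film tape, diameter 58 mm, 16 mm high, lying flat to the right of the jig; origin at the centre of its underside
- tin: bystander: closed round white tin, diameter 50 mm, 24 mm high, to the right of the jig beyond the tape roll; origin at the centre of its underside
There are look-alikes about, which are no part of the job. Of the things that look like the jig, the larger one is meant.

How it is judged:
By the outcome, as a careful person would: the job done as asked, in the order asked, and still so for the second after the job is handed in, with the robot touching nothing.
It also fails if it takes over 67 s, if anything falls off the work surface, if the arm or the gripper's body presses on something with over 40 N, if the wrist force passes 120 N, or if a joint passes its speed limit or range.

## Robot

A 7-joint arm with a two-finger parallel gripper is mounted at the origin on a cart in front of the work surface, level with it; the furniture and walls round the work are solid. World frame = base frame: x ahead of the robot, y to its left, z up, the work surface at z = 0. Lengths are in m, angles in degrees, forces in N, time in s.
With the tool pointing down it reaches from about 0.425 to 0.95 m from the base axis. Payload 16.7 kg.
Tool frame: the origin (TCP) lies midway between the tips of the shut fingers; the grasp point (between the pads) lies 19 mm behind it; z points along the fingers, x is the direction in which the jaws open and shut, and the axes are right-handed (so a half turn about z gives the same grasp; the last joint's range is limited). The gripper opens to 94 mm and grips with 3 to 60 N. Pads are 16 mm wide; open, the fingers measure 119 mm over their backs; the gripper's body (75 mm by 177 mm) begins 78 mm behind the grasp point.
Start: joints at [-82.649, 24.414, 4.234, 92.017, -1.954, 63.644, -3.845], TCP at [0.185, 0.649, 0.205] pointing down, gripper open.
Joint ranges: [-163.25, 163.25], [-28.42, 122.38], [-70.27, 78.77], [12.13, 141.07], [-58.53, 238.53], [9.26, 117.41], [-156.51, 156.51]. Speed limits (degrees/s): [108.29, 108.29, 136.94, 136.94, 172.46, 172.46, 172.46].

## Interface

Orientations are given as a 3x3 rotation matrix whose columns are the frame's x, y, z axes.
In Python, from workcell import env gives the robot as it stands.
- The arm moves only by the tool send_rows, never from a script. Its argument "steps" is text: rows parted by semicolons, each of 7 numbers parted by spaces: the shift along the tool's x, y, z in cm, then the turn, a rotation vector about the tool's x, y, z in degrees, then the finger opening in cm, from 0 to 9.4. A call has exactly 10 rows; each row shifts and turns the pose as measured when the row begins, along the tool's axes as they then stand; what a row does not reach is not made up. A row lasts 1/8 s, in which the tool goes at most 62.5 mm and 10.7 degrees, less where a joint would pass 70% of its speed; a pose out of reach is approached as far as the arm can. A call with a gripper value outside its range is refused whole. The fingers move at their own pace and stop on an object; "force" is the grip in N (left out, the last holds). Time passes only in rows, so rows that do not move let the fingers close, or fill a call up. It gives the time, the measured TCP pose, the force and the opening at its end, in the units of the state.
- env.sense(): the state, without advancing time (a new reading comes with each control period).
- env.camera(name): name is "side" or "top"; returns the picture (420x560x3 uint8, blue, green, red); there is no depth.
- env.camera_model(name): a dict with "K" (3x3 intrinsics, pixels), "R" (3x3) and "t" (3): a world point X has camera coordinates R X + t. Camera axes: x right, y down, z forward; pixel columns grow to the right and rows downward; lengths in m; the calibration is good to about 2 mm. A picture is of the moment at which its call begins. camera_model takes no time and is no camera call.
- env.job_done(): hands the job in, once; it reports no verdict.
The state is a dict: "time": time; "q": joint angles; "qd": joint speeds; "joint_torque": joint torques, N m; "tcp_pos": TCP position; "ee_rot": TCP orientation; "force": force on the tool from outside, world axes, zero at the start; "wrist_torque": the same for the moment, N m; "grip_width": finger opening in m.
Only numpy, scipy, OpenCV 4.12 (cv2) and the standard library are available. Lean on these libraries where they do the work, as an engineer would, in place of code of your own. Each camera call takes 0.05 s, during which the arm holds its last target.

## Working session

There is one attempt and no reset: what is moved stays moved. The work goes in short steps, Python scripts to look and compute and a tool call to move; the robot and the scene stay as the last step left them, time stands still between calls to the robot, and variables do not carry over. Pictures are saved under pics/ and viewed, and the job is handed in when it is done.

Besides the shell and the picture viewer there is one more tool, called after ">>>" by a JSON object that holds its "method" and its "body", one argument or row to a line. send_rows: Moves the arm, as the interface text tells. Its arguments: {"type":"object","properties":{"steps":{"type":"string"},"force":{"type":"number"}},"required":["steps"]}

```bash
mkdir -p pics; ls; python3 - <<'E'
from workcell import env
import cv2,numpy as np
for n in("top","side"):
    im=env.camera(n);cv2.imwrite(f"pics/{n}0.png",im)
    m=env.camera_model(n);print(n,np.array(m["K"]).round(1).tolist(),np.array(m["R"]).round(3).tolist(),np.array(m["t"]).round(3))
s=env.sense();print(s)
E
```

```text
pics
top [[544.1, 0.0, 275.1], [0.0, 544.1, 206.9], [0.0, 0.0, 1.0]] [[-0.017, -1.0, -0.007], [-0.996, 0.018, -0.09], [0.09, 0.005, -0.996]] [0.117 0.702 1.134]
side [[414.7, 0.0, 280.1], [0.0, 414.7, 208.1], [0.0, 0.0, 1.0]] [[-0.99, -0.138, 0.019], [-0.104, 0.636, -0.764], [0.093, -0.759, -0.645]] [0.714 0.078 0.982]
{'time': 0.1, 'q': array([-82.65209302,  24.44501702,   4.23328426,  92.04862056,
        -1.9535718 ,  63.64601153,  -3.84542512]), 'qd': array([ 0.08613766, -0.02176716,  0.0386377 , -0.171884  ,  0.01639886,
       -0.0174283 ,  0.08344594]), 'joint_torque': array([ 6.82488433e-03, -9.37471104e+01,  3.67586732e+00, -4.55044198e+01,
       -4.87855473e-02,  1.67276716e-02,  5.77275205e-05]), 'tcp_pos': array([0.18501262, 0.64872047, 0.20485848]), 'ee_rot': array([[ 2.74259406e-01,  9.61655721e-01, -2.28246185e-04],
       [ 9.61655033e-01, -2.74259484e-01, -1.15486885e-03],
       [-1.17318492e-03,  9.72395537e-05, -9.99999307e-01]]), 'force': array([0.18909243, 0.03561782, 0.97410257]), 'wrist_torque': array([ 0.02527447,  0.03414925, -0.061071  ]), 'grip_width': 0.09361863032294182}
```

View pics/top0.png

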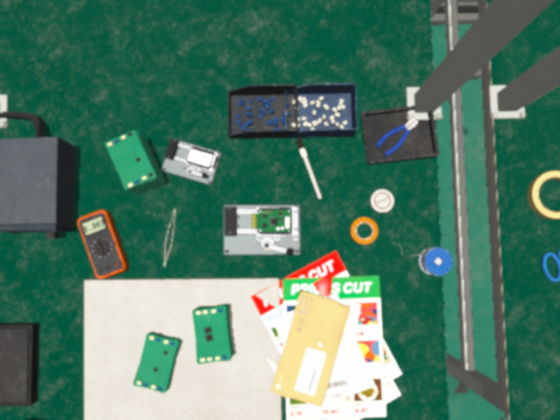

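View pics/side0.png

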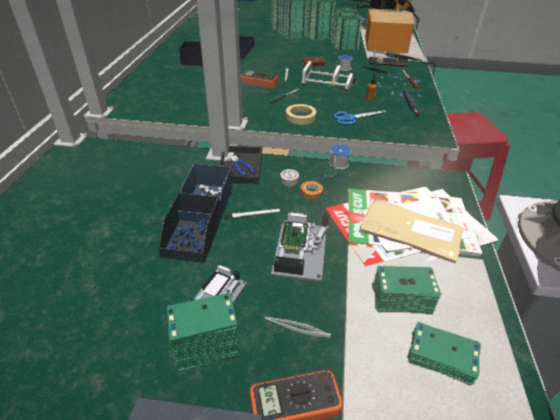

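Candidates in the top view: a grey jig with a board at (262,230), about 77x50 px, and a smaller one at (193,160), about 55x38 px, with a white part on it. The larger one fits: it carries the green board, has the black socket on its left, and the cam lever is on the robot's side. I'll confirm with a crop.

```bash
cat > h.py <<'E'
import numpy as np,cv2
from workcell import env
M={n:{k:np.array(v) for k,v in env.camera_model(n).items()} for n in("top","side")}
def ray(n,uv,z):
    m=M[n];c=-m["R"].T@m["t"];d=m["R"].T@np.linalg.inv(m["K"])@np.array([uv[0],uv[1],1.])
    return c+d*(z-c[2])/d[2]
def proj(n,X):
    m=M[n];p=m["K"]@(m["R"]@np.asarray(X)+m["t"]);return p[:2]/p[2]
E
python3 - <<'E'
import cv2
t=cv2.imread("pics/top0.png")[190:270,205:320];cv2.imwrite("pics/topc.png",cv2.resize(t,None,fx=6.5,fy=6.5,interpolation=cv2.INTER_CUBIC))
t=cv2.imread("pics/side0.png")[200:290,260:345];cv2.imwrite("pics/sidec.png",cv2.resize(t,None,fx=6.5,fy=6.5,interpolation=cv2.INTER_CUBIC))
E
```

```text
(no output)
```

View pics/topc.png

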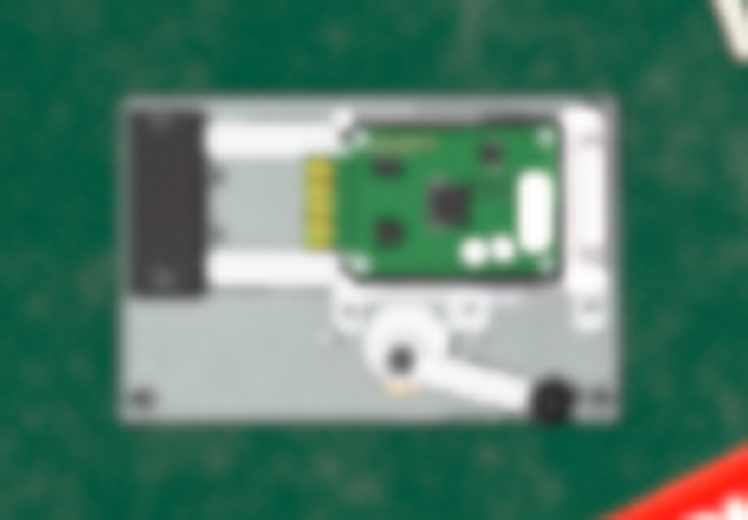

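View pics/sidec.png

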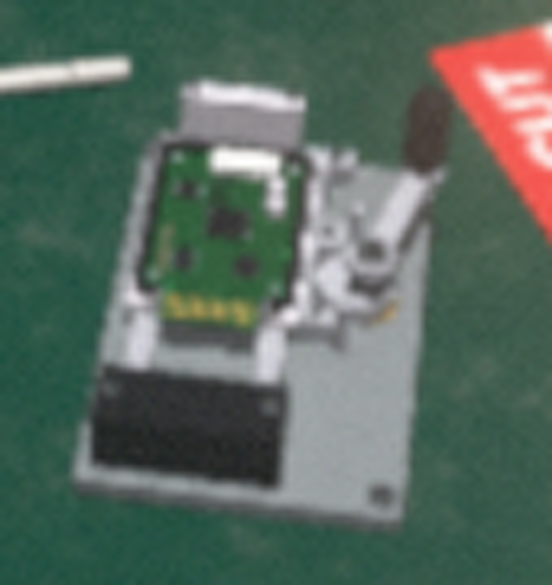

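Confirmed: this is the larger jig. It has the black socket on the left (crop x 130–205), the board in the slide, the lever pointing rear and slightly out, and the knob at crop (550,400). Next I'll measure the pose.

```bash
python3 - <<'E'
from h import *
im=cv2.imread("pics/top0.png")
hsv=cv2.cvtColor(im,cv2.COLOR_BGR2HSV)
mask=((hsv[...,1]<110)).astype(np.uint8)*255
roi=np.zeros_like(mask);roi[195:262,215:310]=255;mask&=roi
mask=cv2.morphologyEx(mask,cv2.MORPH_CLOSE,np.ones((9,9)))
cs,_=cv2.findContours(mask,cv2.RETR_EXTERNAL,cv2.CHAIN_APPROX_NONE)
c=max(cs,key=cv2.contourArea);r=cv2.minAreaRect(c);print(r)
for src in (cv2.boxPoints(r), np.array([(120,97),(618,97),(618,422),(120,422)])/6.5+[205,190]-0.42):
    P=np.array([ray("top",p,.010)[:2] for p in src]);print(src.round(1).tolist(),P.round(4).tolist())
    L=[np.linalg.norm(P[i]-P[(i+1)%4]) for i in range(4)];print(np.round(L,4),P.mean(0).round(4))
# manual: crop corners TL,TR,BR,BL => jig (76,-36),(-90,-36),(-90,72),(76,72)
J=np.array([(76,-36),(-90,-36),(-90,72),(76,72)])/1000.
mj=J.mean(0);mp=P.mean(0);A=(J-mj).T@(P-mp);U,S,V=np.linalg.svd(A);R=(V.T@np.diag([1,np.linalg.det(V.T@U.T)])@U.T);t=mp-R@mj
print(R.round(4),t.round(4),np.degrees(np.arctan2(R[1,0],R[0,0])), "res",((R@J.T).T+t-P).round(4).tolist())
k=ray("top",np.array([552,400])/6.5+[205,190]-.42,.068)[:2];kj=R.T@(k-t);print("knob",k,kj, np.degrees(np.arctan2(kj[1]-.0525,-(kj[0]+.018))),np.hypot(kj[1]-.0525,kj[0]+.018))
p=np.array([k[0],k[1],.068]);print("side of knob top",proj("side",p), (proj("side",p)-[260,200])*6.5)
for j in J:
  X=np.append(R@j+t,.010);print("side crop",((proj("side",X)-[260,200])*6.5).round())
E
```

```text
((261.5, 230.0), (52.0, 79.0), 90.0)
[[222.0, 204.0], [301.0, 204.0], [301.0, 256.0], [222.0, 256.0]] [[0.714, 0.2211], [0.7109, 0.0485], [0.5978, 0.0509], [0.6008, 0.2221]]
[0.1727 0.1131 0.1712 0.1132] [0.6559 0.1357]
[[223.0, 204.5], [299.7, 204.5], [299.7, 254.5], [223.0, 254.5]] [[0.7129, 0.2189], [0.7099, 0.0514], [0.6011, 0.0538], [0.604, 0.2198]]
[0.1674 0.1088 0.1661 0.1089] [0.657 0.136]
[[ 0.0168 -0.9999]
 [ 0.9999  0.0168]] [0.6751 0.1427] 89.03513501597048 res [[-0.0005, -0.0008], [-0.0003, 0.0006], [0.0005, 0.0001], [0.0004, 0.0001]]
knob [0.60827154 0.07675953] [-0.06701647  0.0656882 ] 15.059183047091718 0.05075965543312941
side of knob top [325.27031842 213.14505881] [424.25706975  85.44288228]
side crop [ 64. 467.]
side crop [141. 132.]
side crop [432. 167.]
side crop [395. 511.]
```

```bash
cat >> h.py <<'E'
from scipy.spatial.transform import Rotation as Rt
JR=np.array([[.0168,-.9999],[.9999,.0168]]);JT=np.array([.6751,.1427])
def j2w(x,y): return JR@np.array([x,y])/1000.+JT
def w2j(p): return JR.T@(np.asarray(p)[:2]-JT)*1000
def knob(a,r=50):
    a=np.radians(a);return j2w(-18-r*np.cos(a),52.5+r*np.sin(a))
def Rd(th):
    c,s=np.cos(np.radians(th)),np.sin(np.radians(th));return np.array([[c,s,0],[s,-c,0],[0,0,-1.]])
def gen(wps):
    s=env.sense();p=np.array(s["tcp_pos"]);R=np.array(s["ee_rot"]);out=[]
    for q,th,g in wps:
        q=np.array(q);d=R.T@(q-p)*100;Rn=Rd(th);w=np.degrees(Rt.from_matrix(R.T@Rn).as_rotvec())
        out.append(" ".join(f"{v:.2f}" for v in d)+" "+" ".join(f"{v:.1f}" for v in w)+f" {g}")
        p=q;R=Rn
    for i in range(0,len(out),10):print(";\n".join(out[i:i+10]),"\n")
def state():
    s=env.sense();R=s["ee_rot"];print("t",round(s["time"],2),"p",np.round(s["tcp_pos"],4),"jig",w2j(s["tcp_pos"]).round(1),"th",round(np.degrees(np.arctan2(R[1,0],R[0,0])),1),"F",np.round(s["force"],1),"g",round(s["grip_width"],4),"q",np.round(s["q"],0))
    return s
E
python3 - <<'E'
from h import *
s=state();p0=s["tcp_pos"];k=knob(15);print(k)
tg=np.array([k[0],k[1],.15]);n=18
gen([(p0+(tg-p0)*min(1,(i+1)/n),74+56*min(1,(i+1)/n),4.0) for i in range(20)])
E
```

```text
t 0.1 p [0.185  0.6487 0.2049] jig [497.7 498.5] th 74.1 F [0.2 0.  1. ] g 0.0936 q [-83.  24.   4.  92.  -2.  64.  -4.]
[0.60855181 0.07750975]
-2.41 3.13 0.31 0.0 0.1 -3.0 4.0;
-2.57 3.00 0.30 0.0 0.0 -3.1 4.0;
-2.73 2.86 0.30 0.0 0.0 -3.1 4.0;
-2.88 2.71 0.30 0.0 0.0 -3.1 4.0;
-3.02 2.55 0.30 0.0 0.0 -3.1 4.0;
-3.16 2.38 0.30 0.0 0.0 -3.1 4.0;
-3.28 2.20 0.30 0.0 0.0 -3.1 4.0;
-3.39 2.02 0.30 0.0 0.0 -3.1 4.0;
-3.50 1.83 0.30 0.0 0.0 -3.1 4.0;
-3.59 1.64 0.30 0.0 0.0 -3.1 4.0 

-3.68 1.44 0.30 0.0 0.0 -3.1 4.0;
-3.75 1.24 0.30 0.0 0.0 -3.1 4.0;
-3.81 1.04 0.30 0.0 0.0 -3.1 4.0;
-3.86 0.83 0.30 0.0 0.0 -3.1 4.0;
-3.90 0.62 0.30 0.0 0.0 -3.1 4.0;
-3.93 0.41 0.30 0.0 0.0 -3.1 4.0;
-3.95 0.19 0.30 0.0 0.0 -3.1 4.0;
-3.95 -0.02 0.30 0.0 0.0 -3.1 4.0;
0.00 0.00 0.00 0.0 0.0 0.0 4.0;
0.00 0.00 0.00 0.0 0.0 0.0 4.0
```

>>> {"method": "send_rows", "body": {
  "steps": "-2.4 3.1 0.3 0 0 -3 4; -2.6 3 0.3 0 0 -3 4; -2.7 2.9 0.3 0 0 -3 4; -2.9 2.7 0.3 0 0 -3 4; -3 2.5 0.3 0 0 -3 4; -3.2 2.4 0.3 0 0 -3 4; -3.3 2.2 0.3 0 0 -3 4; -3.4 2 0.3 0 0 -3 4; -3.5 1.8 0.3 0 0 -3 4; -3.6 1.6 0.3 0 0 -3 4",
  "force": 10
}}

```text
time: 1.35
tcp_pos: [0.423, 0.3213, 0.1715]
ee_rot: [[-0.265, 0.964, -0.003], [0.964, 0.265, -0.005], [-0.004, -0.004, -1.0]]
force: [0.8, 0.5, 0.7]
grip_width: 0.0399
```

```bash
python3 - <<'E'
from h import *
s=state();p0=s["tcp_pos"];k=knob(15)
tg=np.array([k[0],k[1],.13]);n=10
th0=np.degrees(np.arctan2(s["ee_rot"][1,0],s["ee_rot"][0,0]))
gen([(p0+(tg-p0)*min(1,(i+1)/n),th0+(130-th0)*min(1,(i+1)/n),4.0) for i in range(10)])
E
```

```text
t 1.35 p [0.423  0.3213 0.1715] jig [174.3 255.1] th 105.4 F [0.8 0.5 0.7] g 0.0399 q [-51.  13.   8. 113.  -2.  55.  63.]
-2.84 1.15 0.42 -0.2 0.2 -2.5 4.0;
-2.89 1.02 0.42 0.0 0.0 -2.5 4.0;
-2.93 0.90 0.42 0.0 0.0 -2.5 4.0;
-2.97 0.77 0.42 0.0 0.0 -2.5 4.0;
-3.00 0.64 0.42 0.0 0.0 -2.5 4.0;
-3.02 0.51 0.42 0.0 0.0 -2.5 4.0;
-3.04 0.38 0.42 0.0 0.0 -2.5 4.0;
-3.05 0.25 0.42 0.0 0.0 -2.5 4.0;
-3.06 0.12 0.42 0.0 0.0 -2.5 4.0;
-3.06 -0.01 0.42 0.0 0.0 -2.5 4.0
```

>>> {"method": "send_rows", "body": {
  "steps": "-2.8 1.1 0.4 0 0 -2.5 4; -2.9 1 0.4 0 0 -2.5 4; -2.9 0.9 0.4 0 0 -2.5 4; -3 0.8 0.4 0 0 -2.5 4; -3 0.6 0.4 0 0 -2.5 4; -3 0.5 0.4 0 0 -2.5 4; -3 0.4 0.4 0 0 -2.5 4; -3 0.3 0.4 0 0 -2.5 4; -3 0.1 0.4 0 0 -2.5 4; -3 0 0.4 0 0 -2.5 4"
}}

```text
time: 2.6
tcp_pos: [0.6132, 0.0711, 0.1289]
ee_rot: [[-0.658, 0.753, -0.006], [0.753, 0.658, -0.007], [-0.001, -0.009, -1.0]]
force: [0.0, 0.5, -0.1]
grip_width: 0.04
```

```bash
python3 - <<'E'
from h import *
s=state();p0=s["tcp_pos"];k=knob(15)
gen([((k[0],k[1],.13),130,4),((k[0],k[1],.09),130,4.0)])
E
```

```text
t 2.6 p [0.6132 0.0711 0.1289] jig [-72.7  60.7] th 131.2 F [ 0.   0.5 -0.1] g 0.04 q [-21.  24.  11. 104.  -5.  53. 123.]
0.79 0.08 -0.11 -0.5 0.1 1.2 4;
0.00 0.00 4.00 0.0 0.0 0.0 4.0
```

>>> {"method": "send_rows", "body": {
  "steps": "0.4 0 0 -0.5 0 0.6 4; 0.4 0.1 0 0 0 0.6 4; 0 0 1 0 0 0 4; 0 0 1 0 0 0 4; 0 0 1 0 0 0 4; 0 0 1 0 0 0 4; 0 0 0.3 0 0 0 4; 0 0 0 0 0 0 4; 0 0 0 0 0 0 4; 0 0 0 0 0 0 4"
}}

```text
time: 3.85
tcp_pos: [0.6077, 0.078, 0.0817]
ee_rot: [[-0.641, 0.767, -0.002], [0.767, 0.641, -0.002], [-0.0, -0.002, -1.0]]
force: [0.2, 0.2, 0.4]
grip_width: 0.0397
```

```bash
python3 - <<'E'
from h import *
s=state();k=knob(15)
gen([((k[0],k[1],.085),130,4),((k[0],k[1],.05),130,4.0)])
for n,(a,b,c,d) in dict(top=(180,280,205,345),side=(160,280,260,400)).items():
    im=env.camera(n);cv2.imwrite(f"pics/{n}1.png",cv2.resize(im[a:b,c:d],None,fx=5,fy=5,interpolation=cv2.INTER_CUBIC))
E
```

```text
t 3.85 p [0.6077 0.078  0.0817] jig [-65.8  66.3] th 129.9 F [0.2 0.2 0.4] g 0.0397 q [-21.  27.  10. 107.  -6.  47. 122.]
-0.09 0.04 -0.33 -0.1 0.0 -0.1 4;
0.00 0.00 3.50 0.0 0.0 0.0 4.0
```

View pics/side1.png

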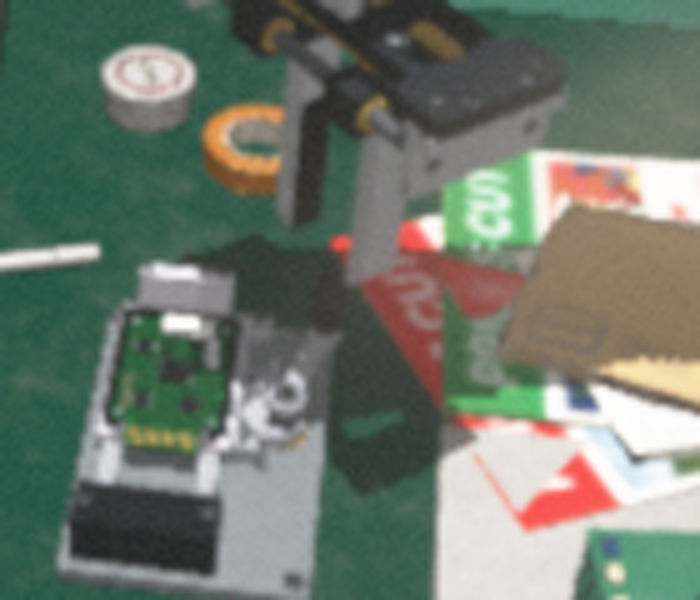

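View pics/top1.png

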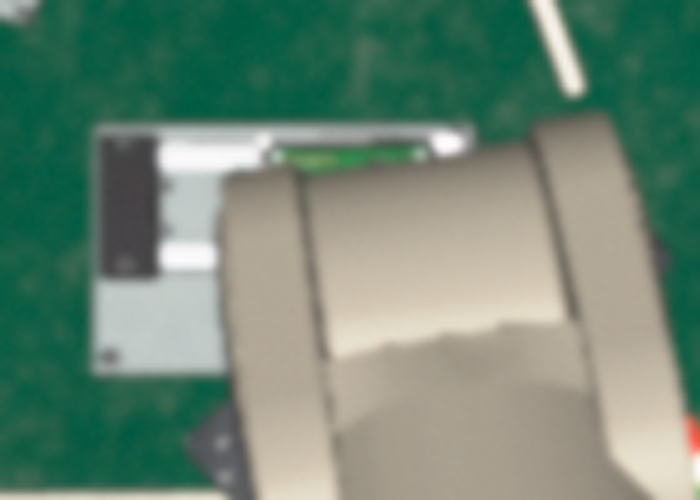

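The side view shows the fingertips at crop (300,215) and (370,275), straddling the dark knob at (325,300). That agrees with the projection, so I'll descend and close to a loose cage.

>>> {"method": "send_rows", "body": {
  "steps": "-0.1 0 0.6 0 0 0 4; 0 0 0.6 0 0 0 4; 0 0 0.6 0 0 0 4; 0 0 0.6 0 0 0 4; 0 0 0.5 0 0 0 4; 0 0 0.1 0 0 0 2; 0 0 0 0 0 0 2; 0 0 0 0 0 0 2; 0 0 0 0 0 0 2; 0 0 0 0 0 0 2",
  "force": 5
}}

```text
time: 5.2
tcp_pos: [0.6084, 0.0772, 0.0497]
ee_rot: [[-0.641, 0.767, -0.001], [0.767, 0.641, -0.001], [-0.0, -0.002, -1.0]]
force: [-0.4, 0.0, -0.3]
grip_width: 0.02
```

```bash
python3 - <<'E'
from h import *
s=state()
A=[15+8*(i+1) for i in range(10)]
gen([((*knob(a),.051),min(130,180-a),2) for a in A])
E
```

```text
t 5.2 p [0.6084 0.0772 0.0497] jig [-66.6  65.6] th 129.9 F [-0.4  0.  -0.3] g 0.02 q [-21.  29.  10. 108.  -7.  44. 122.]
0.62 -0.32 -0.13 -0.1 0.0 -0.1 2;
0.65 -0.26 0.00 0.0 0.0 0.0 2;
0.68 -0.17 0.00 0.0 0.0 0.0 2;
0.69 -0.07 0.00 0.0 0.0 0.0 2;
0.70 0.02 0.00 0.0 0.0 5.0 2;
0.69 0.06 0.00 0.0 0.0 8.0 2;
0.69 0.06 0.00 0.0 0.0 8.0 2;
0.69 0.06 0.00 0.0 0.0 8.0 2;
0.69 0.06 0.00 0.0 0.0 8.0 2;
0.69 0.06 0.00 0.0 0.0 8.0 2
```

>>> {"method": "send_rows", "body": {
  "steps": "0.6 -0.3 -0.1 0 0 0 2; 0.65 -0.25 0 0 0 0 2; 0.7 -0.15 0 0 0 0 2; 0.7 -0.05 0 0 0 0 2; 0.7 0 0 0 0 5 2; 0.7 0.05 0 0 0 8 2; 0.7 0.05 0 0 0 8 2; 0.7 0.05 0 0 0 8 2; 0.7 0.05 0 0 0 8 2; 0.7 0.05 0 0 0 8 2"
}}

```text
time: 6.45
tcp_pos: [0.5689, 0.1262, 0.0511]
ee_rot: [[0.119, 0.993, -0.0], [0.993, -0.119, -0.007], [-0.007, 0.0, -1.0]]
force: [1.0, -2.9, -1.7]
grip_width: 0.02
```

```bash
cat >> h.py <<'E'
def tool_a():
    p=w2j(env.sense()["tcp_pos"])-[-18,52.5];return np.degrees(np.arctan2(p[1],-p[0])),np.hypot(*p)
E
python3 - <<'E'
from h import *
s=state();a0,r=tool_a();print(a0,r)
gen([((*knob(a0+8*(i+1)),.051),min(130,180-a0-8*(i+1)),2) for i in range(10)])
im=env.camera("side");cv2.imwrite("pics/side2.png",cv2.resize(im[160:280,260:400],None,fx=5,fy=5,interpolation=cv2.INTER_CUBIC))
E
```

```text
t 6.45 p [0.5689 0.1262 0.0511] jig [-18.3 105.9] th 83.1 F [ 1.  -2.9 -1.7] g 0.02 q [-36.  28.  21. 112. -14.  43.  77.]
89.73124312062504 53.413519639683436
0.73 0.31 0.00 0.0 0.4 0.9 2;
0.69 0.06 0.00 0.0 0.0 8.0 2;
0.69 0.06 0.00 0.0 0.0 8.0 2;
0.69 0.06 0.00 0.0 0.0 8.0 2;
0.69 0.06 0.00 0.0 0.0 8.0 2;
0.69 0.06 0.00 0.0 0.0 8.0 2;
0.69 0.06 0.00 0.0 0.0 8.0 2;
0.69 0.06 0.00 0.0 0.0 8.0 2;
0.69 0.06 0.00 0.0 0.0 8.0 2;
0.69 0.06 0.00 0.0 0.0 8.0 2
```

View pics/side2.png

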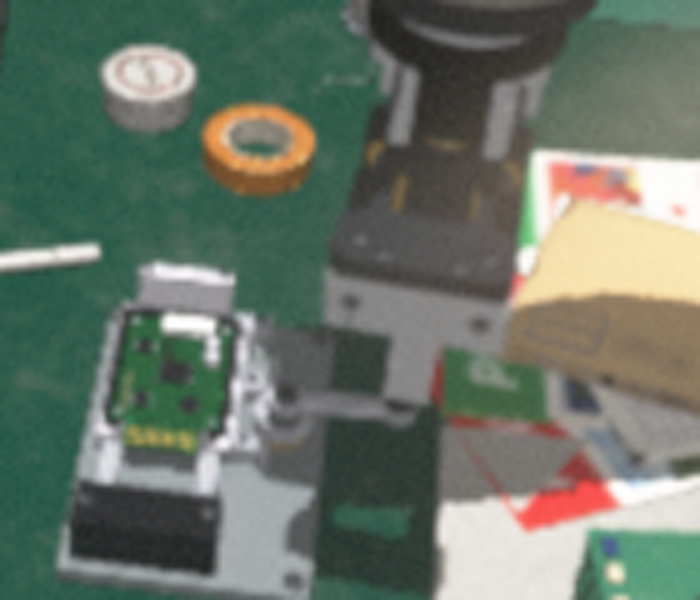

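The lever follows: at crop (290–400, 400) it now points toward the robot. Next, the second quarter turn.

>>> {"method": "send_rows", "body": {
  "steps": "0.7 0.3 0 0 0.4 1 2; 0.7 0.1 0 0 0 8 2; 0.7 0.1 0 0 0 8 2; 0.7 0.1 0 0 0 8 2; 0.7 0.1 0 0 0 8 2; 0.7 0.1 0 0 0 8 2; 0.7 0.1 0 0 0 8 2; 0.7 0.1 0 0 0 8 2; 0.7 0.1 0 0 0 8 2; 0.7 0.1 0 0 0 8 2"
}}

```text
time: 7.75
tcp_pos: [0.611, 0.1734, 0.0498]
ee_rot: [[0.987, 0.161, -0.012], [0.161, -0.987, 0.002], [-0.011, -0.003, -1.0]]
force: [-3.2, -0.4, 2.7]
grip_width: 0.0201
```

```bash
python3 - <<'E'
from h import *
s=state();a0,r=tool_a();print(a0,r)
gen([((*knob(a0+4*(i+1)),.051),max(0,180-a0-4*(i+1)),2) for i in range(10)])
E
```

```text
t 7.75 p [0.611  0.1734 0.0498] jig [29.6 64.6] th 9.3 F [-3.2 -0.4  2.7] g 0.0201 q [-50.  37.  39. 105. -31.  49.  14.]
165.69317028329942 49.166020182965646
0.34 -0.10 -0.12 -0.2 0.6 -1.0 2;
0.35 0.02 0.00 0.0 0.0 4.0 2;
0.35 0.02 0.00 0.0 0.0 4.0 2;
0.35 0.02 0.00 0.0 0.0 2.3 2;
0.35 0.03 0.00 0.0 0.0 0.0 2;
0.35 0.05 0.00 0.0 0.0 0.0 2;
0.34 0.08 0.00 0.0 0.0 0.0 2;
0.33 0.10 0.00 0.0 0.0 0.0 2;
0.33 0.12 0.00 0.0 0.0 0.0 2;
0.32 0.15 0.00 0.0 0.0 0.0 2
```

>>> {"method": "send_rows", "body": {
  "steps": "0.3 0 -0.1 0 0.5 2 2; 0.3 0 0 0 0 2 2; 0.3 0 0 0 0 2 2; 0.3 0 0 0 0 2 2; 0.3 0 0 0 0 1 2; 0.15 0 0 0 0 0 2; 0.15 0 0 0 0 0 2; 0 0 0 0 0 0 2; 0 0 0 0 0 0 2; 0 0 0 0 0 0 2"
}}

```text
time: 9.0
tcp_pos: [0.6243, 0.1758, 0.0499]
ee_rot: [[1.0, 0.006, -0.014], [0.006, -1.0, 0.005], [-0.014, -0.005, -1.0]]
force: [-4.0, 0.3, 2.8]
grip_width: 0.02
```

```bash
python3 - <<'E'
from h import *
s=state();a0,r=tool_a();print(a0,r)
im=env.camera("side");cv2.imwrite("pics/side3.png",cv2.resize(im[160:280,260:400],None,fx=5,fy=5,interpolation=cv2.INTER_CUBIC))
E
```

```text
t 9.0 p [0.6243 0.1758 0.0499] jig [32.3 51.3] th 0.3 F [-4.   0.3  2.8] g 0.02 q [-50.  39.  41. 104. -33.  51.   7.]
-178.64051274665596 50.28056386476949
```

View pics/side3.png

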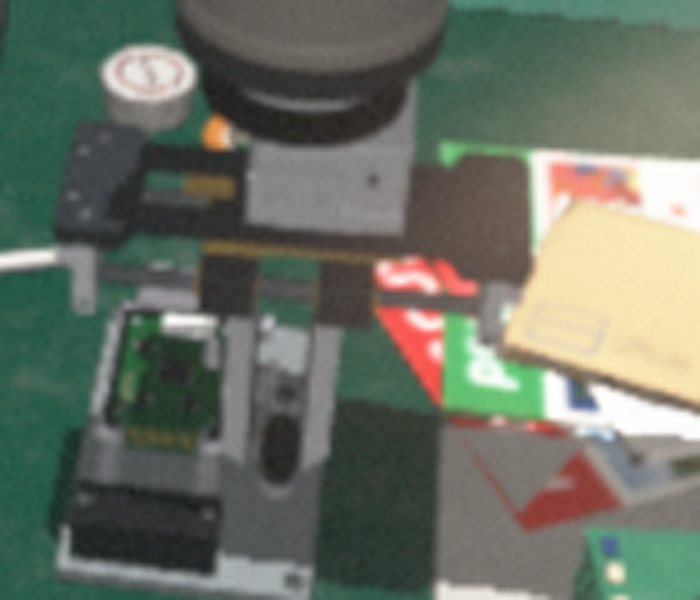

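The lever points forward, with the knob at crop (282,450). I'll nudge further to feel the stop.

>>> {"method": "send_rows", "body": {
  "steps": "0.15 0 0 0 0 0 2; 0.15 0 0 0 0 0 2; 0.15 0 0 0 0 0 2; 0 0 0 0 0 0 2; 0 0 0 0 0 0 2; 0 0 0 0 0 0 2; 0 0 0 0 0 0 2; 0 0 0 0 0 0 2; 0 0 0 0 0 0 2; 0 0 0 0 0 0 2"
}}

```text
time: 10.3
tcp_pos: [0.6242, 0.1758, 0.0498]
ee_rot: [[1.0, 0.005, -0.026], [0.006, -1.0, 0.006], [-0.026, -0.006, -1.0]]
force: [-5.0, 0.3, 3.1]
grip_width: 0.0201
```

```bash
python3 - <<'E'
from h import *
s=state();a0,r=tool_a();print(a0,r)
E
```

```text
t 10.3 p [0.6242 0.1758 0.0498] jig [32.3 51.5] th 0.3 F [-5.   0.3  3.1] g 0.0201 q [-50.  39.  41. 103. -33.  52.   7.]
-178.82431753825136 50.283864349290646
```

>>> {"method": "send_rows", "body": {
  "steps": "0.5 0 0 0 0.7 0 2; 0.5 0 0 0 0.7 0 2; 0.5 0 0 0 0 0 2; 0 0 0 0 0 0 2; 0 0 0 0 0 0 2; -0.1 0 0 0 0 0 2.6; 0 0 0 0 0 0 2.6; 0 0 0 0 0 0 2.6; 0 0 -1.5 0 0 0 2.6; 0 0 -2 0 0 0 2.6"
}}

```text
time: 11.55
tcp_pos: [0.63, 0.1751, 0.0823]
ee_rot: [[1.0, 0.006, -0.02], [0.006, -1.0, 0.005], [-0.02, -0.005, -1.0]]
force: [-0.8, -0.2, 0.8]
grip_width: 0.0268
```

```bash
python3 - <<'E'
from h import *
s=state();a0,r=tool_a();print(a0,r)
p=s["tcp_pos"]
# push approach point: jig x -84-25 , y 0
for x in (-115,): print(j2w(x,0))
up=(p[0],p[1],.13); ap=j2w(-112,0)
w=[(up,0,0)]+[((np.array(up[:2])*(1-f)+ap*f).tolist()+[.13],0,0) for f in (.17,.33,.5,.67,.83,1)]+[((*ap,.09),0,0),((*ap,.05),0,0),((*ap,.03),0,0)]
gen(w)
E
```

```text
t 11.55 p [0.63   0.1751 0.0823] jig [31.6 45.6] th 0.3 F [-0.8 -0.2  0.8] g 0.0268 q [-51.  37.  43. 102. -31.  55.   6.]
-172.10228990195264 50.06816066422048
[0.673168  0.0277115]
-0.09 -0.03 -4.77 -0.3 1.1 0.3 0;
0.73 2.45 0.00 0.0 0.0 0.0 0;
0.69 2.31 0.00 0.0 0.0 0.0 0;
0.73 2.45 0.00 0.0 0.0 0.0 0;
0.73 2.45 0.00 0.0 0.0 0.0 0;
0.69 2.31 0.00 0.0 0.0 0.0 0;
0.73 2.45 0.00 0.0 0.0 0.0 0;
0.00 0.00 4.00 0.0 0.0 0.0 0;
0.00 0.00 4.00 0.0 0.0 0.0 0;
0.00 0.00 2.00 0.0 0.0 0.0 0
```

>>> {"method": "send_rows", "body": {
  "steps": "0 0 -2.5 0 1 0 0; 0 0 -2.3 0 0 0 0; 0.7 2.4 0 0 0 0 0; 0.7 2.4 0 0 0 0 0; 0.7 2.4 0 0 0 0 0; 0.7 2.4 0 0 0 0 0; 0.7 2.4 0 0 0 0 0; 0.7 2.4 0 0 0 0 0; 0 1 0 0 0 0 0; 0 0 0 0 0 0 0"
}}

```text
time: 12.8
tcp_pos: [0.6836, 0.0167, 0.1466]
ee_rot: [[1.0, 0.006, 0.027], [0.006, -1.0, 0.008], [0.027, -0.008, -1.0]]
force: [-0.1, 0.8, 0.2]
grip_width: 0.0003
```

```bash
python3 - <<'E'
from h import *
s=state()
ap=j2w(-112,0);gen([((*ap,.13),0,0)])
for n,(a,b,c,d) in dict(top=(180,280,205,345),side=(160,280,260,400)).items():
    im=env.camera(n);cv2.imwrite(f"pics/{n}4.png",cv2.resize(im[a:b,c:d],None,fx=5,fy=5,interpolation=cv2.INTER_CUBIC))
for a in (170,180,190): print(a,((proj("side",(*knob(a),.068))-[260,160])*5).round(),((proj("top",(*knob(a),.068))-[205,180])*5).round())
E
```

```text
t 12.8 p [0.6836 0.0167 0.1466] jig [-125.8  -10.6] th 0.3 F [-0.1  0.8  0.2] g 0.0003 q [-38.  34.  45.  97. -29.  59.  17.]
-1.08 -1.39 1.64 -0.4 -1.6 0.3 0 

170 [298. 417.] [184. 345.]
180 [277. 415.] [182. 324.]
190 [257. 411.] [184. 303.]
```

View pics/side4.png

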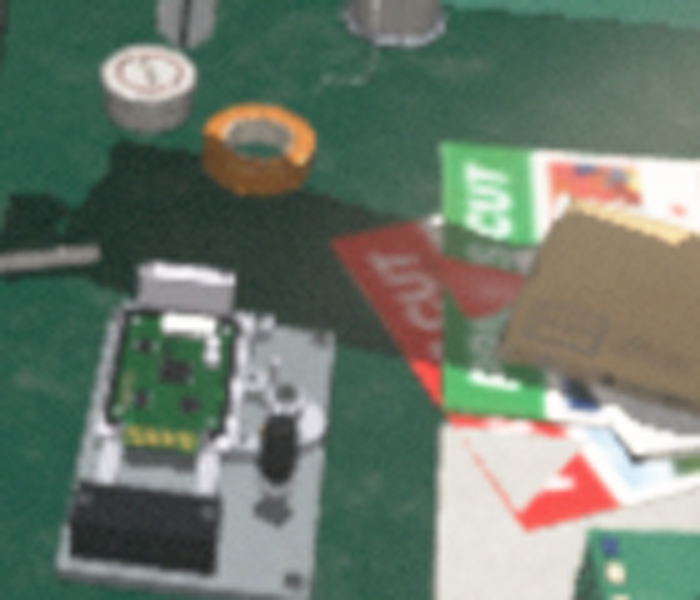

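View pics/top4.png

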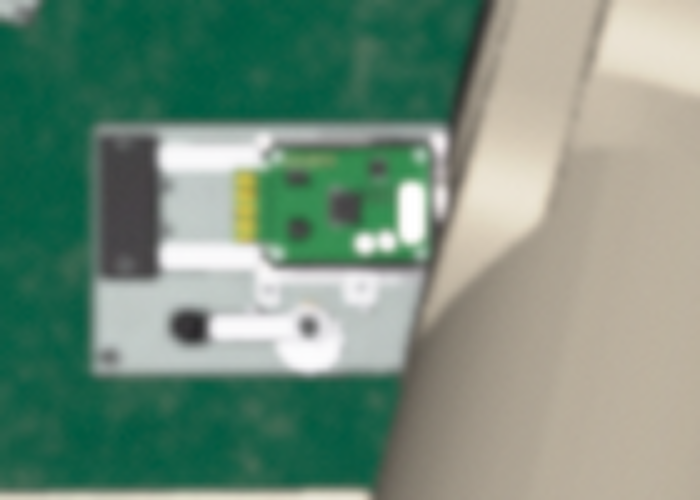

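The lever is straight forward: knob at top crop (188,327), pivot at (309,325), with the slide still back. Next I'll lower behind the push face.

>>> {"method": "send_rows", "body": {
  "steps": "-0.6 -0.7 1.6 0 -1 0 0; -0.5 -0.7 2 0 -0.6 0 0; 0 0 2 0 0 0 0; 0 0 2 0 0 0 0; 0 0 2 0 0 0 0; 0 0 1.5 0 0 0 0; 0 0 0.5 0 0 0 0; 0 0 0 0 0 0 0; 0 0 0 0 0 0 0; 0 0 0 0 0 0 0"
}}

```text
time: 14.15
tcp_pos: [0.6711, 0.0365, 0.0207]
ee_rot: [[1.0, 0.011, -0.005], [0.011, -1.0, 0.008], [-0.005, -0.008, -1.0]]
force: [-0.2, 0.4, 0.5]
grip_width: 0.0003
```

```bash
python3 - <<'E'
from h import *
s=state()
gen([((*j2w(x,0),.028),0,0) for x in (-112,-95,-85,-80,-75,-70,-65,-60,-55,-52)])
E
```

```text
t 14.15 p [0.6711 0.0365 0.0207] jig [-106.3    2.2] th 0.6 F [-0.2  0.4  0.5] g 0.0003 q [-35.  42.  39. 101. -35.  49.  21.]
0.20 0.57 -0.73 -0.5 0.3 0.6 0;
0.03 -1.70 0.00 0.0 0.0 0.0 0;
0.02 -1.00 0.00 0.0 0.0 0.0 0;
0.01 -0.50 0.00 0.0 0.0 0.0 0;
0.01 -0.50 0.00 0.0 0.0 0.0 0;
0.01 -0.50 0.00 0.0 0.0 0.0 0;
0.01 -0.50 0.00 0.0 0.0 0.0 0;
0.01 -0.50 0.00 0.0 0.0 0.0 0;
0.01 -0.50 0.00 0.0 0.0 0.0 0;
0.01 -0.30 0.00 0.0 0.0 0.0 0
```

>>> {"method": "send_rows", "body": {
  "steps": "0.2 0 -0.7 -0.4 0.3 0.6 0; 0 -0.6 0 0 0 0 0; 0 -0.6 0 0 0 0 0; 0 -0.5 0 0 0 0 0; 0 -0.5 0 0 0 0 0; 0 -0.5 0 0 0 0 0; 0 -0.5 0 0 0 0 0; 0 -0.5 0 0 0 0 0; 0 -0.5 0 0 0 0 0; 0 -0.5 0 0 0 0 0"
}}

```text
time: 15.4
tcp_pos: [0.6743, 0.0857, 0.0294]
ee_rot: [[1.0, -0.001, 0.003], [-0.001, -1.0, -0.0], [0.003, 0.0, -1.0]]
force: [1.8, -2.8, 1.4]
grip_width: 0.0005
```

```bash
python3 - <<'E'
from h import *
s=state()
gen([((*j2w(-50,0),.028),0,0)])
E
```

```text
t 15.4 p [0.6743 0.0857 0.0294] jig [-57.   -0.2] th -0.1 F [ 1.8 -2.8  1.4] g 0.0005 q [-40.  42.  40. 100. -34.  50.  15.]
-0.01 -0.70 0.14 0.0 -0.2 -0.1 0
```

>>> {"method": "send_rows", "body": {
  "steps": "0 -0.3 0 0 0 0 0; 0 -0.3 0 0 0 0 0; 0 -0.3 0 0 0 0 0; 0 -0.3 0 0 0 0 0; 0 -0.3 0 0 0 0 0; 0 0 0 0 0 0 0; 0 0 0 0 0 0 0; 0 0 0 0 0 0 0; 0 0 0 0 0 0 0; 0 0 0 0 0 0 0"
}}

```text
time: 16.65
tcp_pos: [0.6741, 0.0905, 0.0294]
ee_rot: [[1.0, -0.008, 0.003], [-0.008, -1.0, -0.012], [0.004, 0.012, -1.0]]
force: [0.2, -3.0, 0.3]
grip_width: 0.0007
```

```bash
python3 - <<'E'
from h import *
s=state()
im=env.camera("side");cv2.imwrite("pics/side5.png",cv2.resize(im[160:280,260:400],None,fx=5,fy=5,interpolation=cv2.INTER_CUBIC))
E
```

```text
t 16.65 p [0.6741 0.0905 0.0294] jig [-52.2   0.2] th -0.5 F [ 0.2 -3.   0.3] g 0.0007 q [-41.  42.  41. 100. -34.  50.  14.]
```

View pics/side5.png

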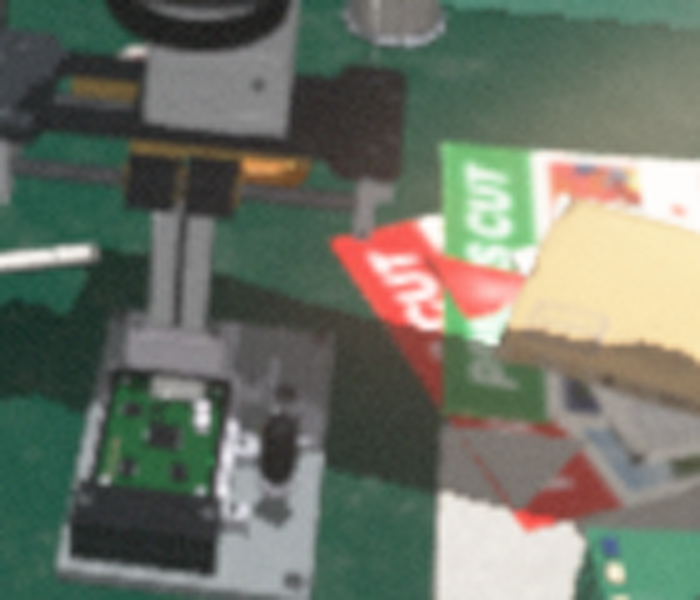

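The tongue is entering the socket and is about 2 mm short of home. I'll push on to the stop.

>>> {"method": "send_rows", "body": {
  "steps": "0 -0.4 0 0.5 0 0 0; 0 -0.5 0 0.2 0 0 0; 0 -0.5 0 0 0 0 0; 0 -0.5 0 0 0 0 0; 0 -0.5 0 0 0 0 0; 0 -0.5 0 0 0 0 0; 0 0 0 0 0 0 0; 0 0 0 0 0 0 0; 0 0 0 0 0 0 0; 0 0 0 0 0 0 0"
}}

```text
time: 17.95
tcp_pos: [0.6737, 0.0902, 0.0296]
ee_rot: [[1.0, -0.028, 0.004], [-0.028, -0.999, -0.03], [0.005, 0.03, -1.0]]
force: [0.4, -3.3, -0.3]
grip_width: 0.0005
```

```bash
python3 - <<'E'
from h import *
s=state()
E
```

```text
t 17.95 p [0.6737 0.0902 0.0296] jig [-52.5   0.6] th -1.6 F [ 0.4 -3.3 -0.3] g 0.0005 q [-42.  43.  42. 100. -34.  50.  12.]
```

>>> {"method": "send_rows", "body": {
  "steps": "0 0 0 1.5 0 -1.5 0; 0 -0.3 0 0.5 0 0 0; 0 -0.5 0 0 0 0 0; 0 -0.5 0 0 0 0 0; 0 -0.7 0 0 0 0 0; 0 -0.7 0 0 0 0 0; 0 -0.7 0 0 0 0 0; 0 -0.7 0 0 0 0 0; 0 -0.7 0 0 0 0 0; 0 -0.7 0 0 0 0 0"
}}

```text
time: 19.2
tcp_pos: [0.6734, 0.0906, 0.0303]
ee_rot: [[0.999, -0.041, 0.005], [-0.041, -0.998, -0.053], [0.007, 0.052, -0.999]]
force: [-1.8, -30.2, 3.3]
grip_width: 0.0004
```

```bash
python3 - <<'E'
from h import *
s=state()
E
```

```text
t 19.2 p [0.6734 0.0906 0.0303] jig [-52.1   0.8] th -2.3 F [ -1.8 -30.2   3.3] g 0.0004 q [-44.  43.  43. 100. -33.  50.  10.]
```

It holds at 30 N with no movement, so it is at the stop. I'll back off, lift and look.

>>> {"method": "send_rows", "body": {
  "steps": "0 0.6 0 1 0 -1 0; 0 1.5 0 1 0 -1 0; 0 2 0 1 0 -0.5 0; 0 2 -1 0 0 0 0; 0 1 -3 0 0 0 0; 0 1 -4 0 0 0 0; 0 1 -3 0 0 0 0; 0 1 -1 0 0 0 0; 0 1 0 0 0 0 0; 0 0 0 0 0 0 0"
}}

```text
time: 20.45
tcp_pos: [0.6718, -0.0218, 0.1557]
ee_rot: [[1.0, 0.004, 0.004], [0.004, -1.0, 0.004], [0.004, -0.004, -1.0]]
force: [-0.7, -0.7, -0.7]
grip_width: 0.0005
```

```bash
python3 - <<'E'
from h import *
s=state()
for n,(a,b,c,d) in dict(top=(180,280,205,345),side=(160,280,260,400)).items():
    im=env.camera(n);cv2.imwrite(f"pics/{n}6.png",cv2.resize(im[a:b,c:d],None,fx=5,fy=5,interpolation=cv2.INTER_CUBIC))
for n,o in(("top",[205,180]),("side",[260,160])):
  for x in(-42,-44): print(n,x,[((proj(n,(*j2w(x+8,y),.046))-o)*5).round() for y in(-22,22)])
E
```

```text
t 20.45 p [ 0.6718 -0.0218  0.1557] jig [-164.5    0.5] th 0.2 F [-0.7 -0.7 -0.7] g 0.0005 q [-35.  34.  46.  97. -27.  61.  20.]
top -42 [array([343., 148.]), array([343., 252.])]
top -44 [array([348., 148.]), array([348., 252.])]
side -42 [array([122., 327.]), array([219., 339.])]
side -44 [array([123., 324.]), array([220., 336.])]
```

View pics/side6.png

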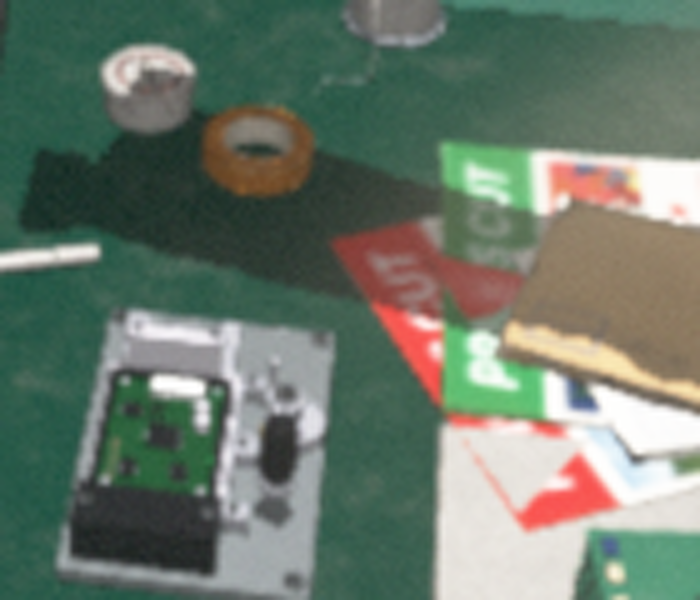

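View pics/top6.png

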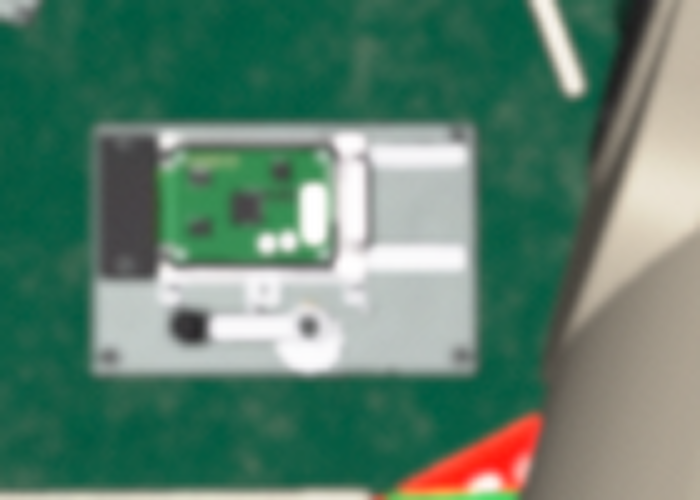

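The board is plugged in. Its left edge moved from crop x 262 to 162, about 42 mm, and the tongue is hidden. Next I'll measure the knob and go back to it.

```bash
python3 - <<'E'
from h import *
k=ray("top",np.array([188,327])/5+[205,180]-.4,.068);print(k,w2j(k))
s=state();p=s["tcp_pos"];k=j2w(31,52.5);print(k)
w=[((p[0]*(1-f)+k[0]*f,p[1]*(1-f)+k[1]*f,.13),0,4) for f in np.arange(1,8)/7]
gen(w)
E
```

```text
[0.62255405 0.17413917 0.068     ] [30.55325792 53.06887429]
t 20.55 p [ 0.6719 -0.0207  0.1554] jig [-163.5    0.5] th 0.3 F [ 0.9 -0.2 -0.9] g 0.0008 q [-35.  34.  46.  97. -27.  61.  20.]
[0.62312605 0.1745789 ]
-0.69 -2.78 2.55 -0.3 -0.2 0.3 4;
-0.70 -2.79 0.00 0.0 0.0 0.0 4;
-0.70 -2.79 0.00 0.0 0.0 0.0 4;
-0.70 -2.79 0.00 0.0 0.0 0.0 4;
-0.70 -2.79 0.00 0.0 0.0 0.0 4;
-0.70 -2.79 0.00 0.0 0.0 0.0 4;
-0.70 -2.79 0.00 0.0 0.0 0.0 4
```

>>> {"method": "send_rows", "body": {
  "steps": "-0.7 -2.8 0.5 0 0 0 4; -0.7 -2.8 0.5 0 0 0 4; -0.7 -2.8 0.5 0 0 0 4; -0.7 -2.8 0.5 0 0 0 4; -0.7 -2.8 0.5 0 0 0 4; -0.7 -2.8 0.5 0 0 0 4; -0.7 -2.4 0 0 0 0 4; 0 0 0 0 0 0 4; 0 0 0 0 0 0 4; 0 0 0 0 0 0 4"
}}

```text
time: 21.8
tcp_pos: [0.6165, 0.1797, 0.117]
ee_rot: [[1.0, 0.008, -0.006], [0.008, -1.0, -0.0], [-0.006, 0.0, -1.0]]
force: [-0.1, 0.1, -0.1]
grip_width: 0.04
```

```bash
python3 - <<'E'
from h import *
s=state();k=j2w(31,52.5)
gen([((*k,.12),0,4),((*k,.051),0,4)])
E
```

```text
t 21.8 p [0.6165 0.1797 0.117 ] jig [36.  59.2] th 0.5 F [-0.1  0.1 -0.1] g 0.04 q [-54.  34.  45. 103. -28.  56.   3.]
0.66 0.52 -0.30 0.0 0.4 0.5 4;
0.00 0.00 6.90 0.0 0.0 0.0 4
```

>>> {"method": "send_rows", "body": {
  "steps": "0.65 0.5 0 0 0.4 0.5 3.4; 0 0 0 0 0 0 3.4; 0 0 1 0 0 0 3.4; 0 0 1.5 0 0 0 3.4; 0 0 1.5 0 0 0 3.4; 0 0 1.2 0 0 0 3.4; 0 0 1 0 0 0 3.4; 0 0 0.2 0 0 0 3.4; 0 0 0 0 0 0 2; 0 0 0 0 0 0 2"
}}

```text
time: 23.05
tcp_pos: [0.6237, 0.1723, 0.0478]
ee_rot: [[1.0, -0.004, 0.001], [-0.004, -1.0, -0.001], [0.001, 0.001, -1.0]]
force: [-0.3, 0.0, -0.1]
grip_width: 0.0207
```

```bash
python3 - <<'E'
from h import *
s=state();a0,r=tool_a();print(a0,r)
gen([((*knob(180-8*i),.051),8*i,2) for i in range(1,11)])
im=env.camera("side");cv2.imwrite("pics/side7.png",cv2.resize(im[160:280,260:400],None,fx=5,fy=5,interpolation=cv2.INTER_CUBIC))
E
```

```text
t 23.05 p [0.6237 0.1723 0.0478] jig [28.7 51.9] th -0.2 F [-0.3  0.  -0.1] g 0.0207 q [-51.  39.  42. 104. -33.  50.   7.]
-179.23103424498564 46.742940781301
-0.76 -0.29 -0.32 0.1 -0.0 -8.2 2;
-0.70 0.04 0.00 0.0 0.0 -8.0 2;
-0.70 0.04 0.00 0.0 0.0 -8.0 2;
-0.70 0.04 0.00 0.0 0.0 -8.0 2;
-0.70 0.04 0.00 0.0 0.0 -8.0 2;
-0.70 0.04 0.00 0.0 0.0 -8.0 2;
-0.70 0.04 0.00 0.0 0.0 -8.0 2;
-0.70 0.04 0.00 0.0 0.0 -8.0 2;
-0.70 0.04 0.00 0.0 0.0 -8.0 2;
-0.70 0.04 0.00 0.0 0.0 -8.0 2
```

View pics/side7.png

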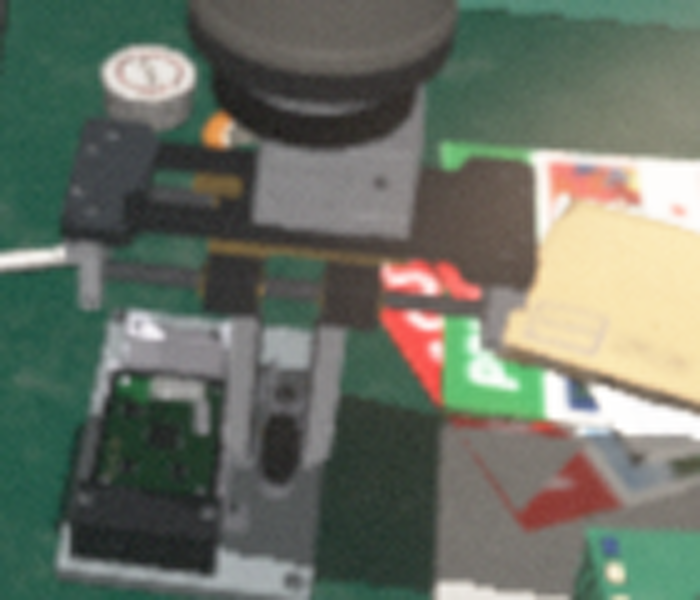

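The knob, at crop (282,450), is between the fingers. Starting the turn back.

>>> {"method": "send_rows", "body": {
  "steps": "-0.75 -0.3 -0.3 0 0 -8 2; -0.7 0.05 0 0 0 -8 2; -0.7 0.05 0 0 0 -8 2; -0.7 0.05 0 0 0 -8 2; -0.7 0.05 0 0 0 -8 2; -0.7 0.05 0 0 0 -8 2; -0.7 0.05 0 0 0 -8 2; -0.7 0.05 0 0 0 -8 2; -0.7 0.05 0 0 0 -8 2; -0.7 0.05 0 0 0 -8 2"
}}

```text
time: 24.35
tcp_pos: [0.5778, 0.1398, 0.055]
ee_rot: [[0.127, 0.992, 0.013], [0.992, -0.128, 0.007], [0.008, 0.012, -1.0]]
force: [-1.5, 4.5, -1.3]
grip_width: 0.02
```

```bash
python3 - <<'E'
from h import *
s=state();a0,r=tool_a();print(a0,r)
gen([((*knob(a0-8*i),.051),min(130,180-(a0-8*i)),2) for i in range(1,11)])
E
```

```text
t 24.35 p [0.5778 0.1398 0.055 ] jig [-4.5 97.2] th 82.7 F [-1.5  4.5 -1.3] g 0.02 q [-36.  28.  21. 111. -15.  43.  76.]
106.81238705665403 46.70064554212129
-0.64 -0.41 0.39 0.7 -0.5 1.5 2;
-0.70 0.04 0.00 0.0 0.0 -8.0 2;
-0.70 0.04 0.00 0.0 0.0 -8.0 2;
-0.70 0.04 0.00 0.0 0.0 -8.0 2;
-0.70 0.04 0.00 0.0 0.0 -8.0 2;
-0.70 0.04 0.00 0.0 0.0 -8.0 2;
-0.70 0.04 0.00 0.0 0.0 -8.0 2;
-0.70 0.04 0.00 0.0 0.0 -0.8 2;
-0.69 0.12 0.00 0.0 0.0 0.0 2;
-0.66 0.22 0.00 0.0 0.0 0.0 2
```

>>> {"method": "send_rows", "body": {
  "steps": "-0.65 -0.4 0.4 0.7 -0.5 1.5 2; -0.7 0 0 0 0 -8 2; -0.7 0 0 0 0 -8 2; -0.7 0 0 0 0 -8 2; -0.7 0 0 0 0 -8 2; -0.7 0 0 0 0 -8 2; -0.7 0 0 0 0 -8 2; -0.7 0 0 0 0 0 2; -0.7 0.1 0 0 0 0 2; -0.7 0.2 0 0 0 0 2"
}}

```text
time: 25.6
tcp_pos: [0.5965, 0.0797, 0.0508]
ee_rot: [[-0.619, 0.785, -0.004], [0.785, 0.619, 0.001], [0.003, -0.003, -1.0]]
force: [-3.5, 1.8, 1.8]
grip_width: 0.0204
```

```bash
python3 - <<'E'
from h import *
s=state();a0,r=tool_a();print(a0,r)
gen([((*knob(a0-4*i),.051),130,2) for i in range(1,11)])
im=env.camera("side");cv2.imwrite("pics/side8.png",cv2.resize(im[160:280,260:400],None,fx=5,fy=5,interpolation=cv2.INTER_CUBIC))
E
```

```text
t 25.6 p [0.5965 0.0797 0.0508] jig [-64.3  77.6] th 128.3 F [-3.5  1.8  1.8] g 0.0204 q [-21.  28.  10. 109.  -7.  44. 121.]
28.419759853513543 52.66216079656882
-0.22 0.39 -0.02 -0.2 -0.2 -1.7 2;
-0.31 0.16 0.00 0.0 0.0 0.0 2;
-0.30 0.18 0.00 0.0 0.0 0.0 2;
-0.29 0.20 0.00 0.0 0.0 0.0 2;
-0.27 0.22 0.00 0.0 0.0 0.0 2;
-0.26 0.24 0.00 0.0 0.0 0.0 2;
-0.24 0.25 0.00 0.0 0.0 0.0 2;
-0.22 0.27 0.00 0.0 0.0 0.0 2;
-0.20 0.28 0.00 0.0 0.0 0.0 2;
-0.18 0.30 0.00 0.0 0.0 0.0 2
```

View pics/side8.png

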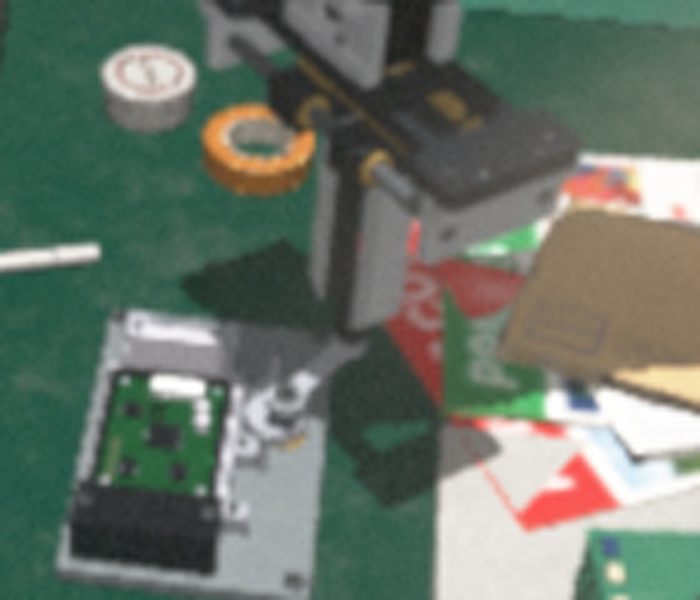

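```bash
python3 - <<'E'
from h import *
a0,r=tool_a()
gen([((*knob(a0-4*i),.051),128+2*i,2) for i in range(1,9)])
E
```

```text
-0.20 0.41 -0.01 -0.1 -0.1 -1.8 2;
-0.31 0.16 0.00 0.0 0.0 -2.0 2;
-0.30 0.17 0.00 0.0 0.0 -2.0 2;
-0.30 0.18 0.00 0.0 0.0 -2.0 2;
-0.29 0.19 0.00 0.0 0.0 -2.0 2;
-0.28 0.20 0.00 0.0 0.0 -2.0 2;
-0.28 0.21 0.00 0.0 0.0 -2.0 2;
-0.27 0.22 0.00 0.0 0.0 -2.0 2
```

>>> {"method": "send_rows", "body": {
  "steps": "-0.2 0.4 0 0 0 -2 2; -0.3 0.15 0 0 0 -2 2; -0.3 0.2 0 0 0 -2 2; -0.3 0.2 0 0 0 -2 2; -0.3 0.2 0 0 0 -2 2; -0.3 0.2 0 0 0 -2 2; -0.3 0.2 0 0 0 -2 2; -0.3 0.2 0 0 0 -2 2; -0.3 0.2 0 0 0 0 2; -0.3 0.2 0 0 0 0 2"
}}

```text
time: 26.9
tcp_pos: [0.6311, 0.0754, 0.0494]
ee_rot: [[-0.824, 0.567, -0.013], [0.567, 0.824, -0.0], [0.01, -0.007, -1.0]]
force: [-11.5, 0.9, 4.6]
grip_width: 0.0313
```

```bash
python3 - <<'E'
from h import *
s=state();a0,r=tool_a();print(a0,r)
gen([((*knob(a0-4*i),.051),145+1*i,2) for i in range(1,9)])
E
```

```text
t 26.9 p [0.6311 0.0754 0.0494] jig [-68.   42.9] th 145.5 F [-11.5   0.9   4.6] g 0.0313 q [-17.  31.   6. 104.  -4.  46. 136.]
-10.870073990052154 50.92974770761914
-0.17 0.32 -0.16 -0.4 -0.6 -0.5 2;
-0.22 0.27 0.00 0.0 0.0 -1.0 2;
-0.21 0.28 0.00 0.0 0.0 -1.0 2;
-0.20 0.29 0.00 0.0 0.0 -1.0 2;
-0.18 0.30 0.00 0.0 0.0 -1.0 2;
-0.16 0.31 0.00 0.0 0.0 -1.0 2;
-0.15 0.32 0.00 0.0 0.0 -1.0 2;
-0.13 0.32 0.00 0.0 0.0 -1.0 2
```

The grip was pushed open against the stop at 11 N, so the lever is at its rear stop. I'll open, lift clear and check.

>>> {"method": "send_rows", "body": {
  "steps": "0.2 0 0 0 0 0 4.5; 0 0 0 0 0 0 4.5; 0 0 0 0 0 0 4.5; 0 0 -1 0 0 0 4.5; 0 0 -2 0 0 0 4.5; 0 0 -3 0 0 0 4.5; 0 0 -4 0 0 0 4.5; -1 3 -4 0 0 0 4.5; -2 4 -2 0 0 4 4.5; -2 4 0 0 0 4 4.5"
}}

```text
time: 28.15
tcp_pos: [0.74, 0.1351, 0.2263]
ee_rot: [[-0.734, 0.679, -0.001], [0.679, 0.734, 0.002], [0.002, 0.0, -1.0]]
force: [0.7, -0.4, -0.1]
grip_width: 0.0451
```

```bash
python3 - <<'E'
from h import *
s=state()
for n,(a,b,c,d) in dict(top=(180,280,205,345),side=(160,280,260,400)).items():
    im=env.camera(n);cv2.imwrite(f"pics/{n}9.png",cv2.resize(im[a:b,c:d],None,fx=5,fy=5,interpolation=cv2.INTER_CUBIC))
E
```

```text
t 28.15 p [0.74   0.1351 0.2263] jig [ -6.5 -65. ] th 137.2 F [ 0.7 -0.4 -0.1] g 0.0451 q [-21.  31.   9.  79.  -5.  70. 126.]
```

View pics/side9.png

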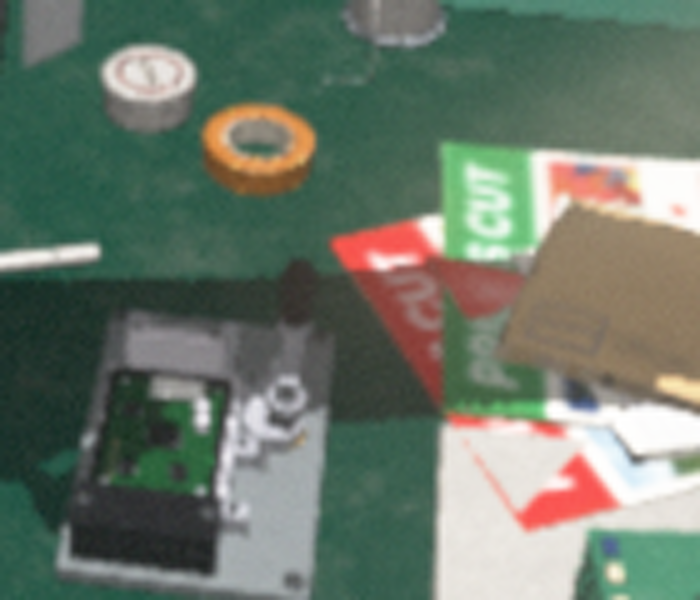

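View pics/top9.png

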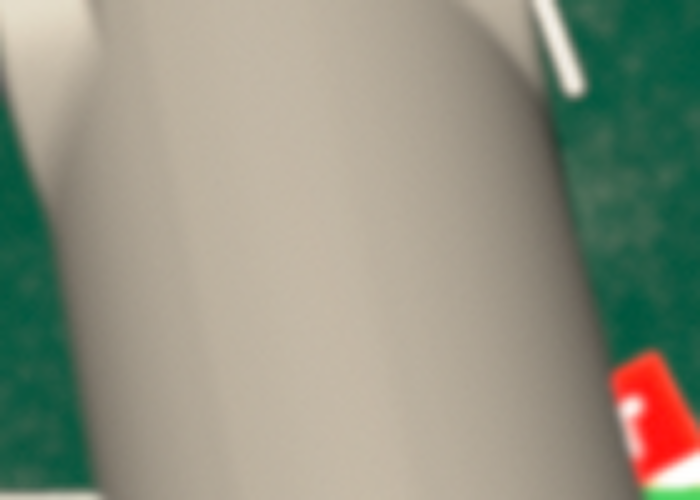

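>>> {"method": "send_rows", "body": {
  "steps": "-0.7 -2.8 0 0 0 0 4.5; -0.7 -2.8 0 0 0 0 4.5; -0.7 -2.8 0 0 0 0 4.5; -0.7 -2.8 0 0 0 0 4.5; -0.7 -2.8 0 0 0 0 4.5; -0.7 -2.8 0 0 0 0 4.5; -0.7 -2.8 0 0 0 0 4.5; -0.7 -2.8 0 0 0 0 4.5; -0.5 -2.8 0 0 0 0 4.5; 0 0 0 0 0 0 4.5"
}}

```text
time: 29.5
tcp_pos: [0.6075, -0.0993, 0.2359]
ee_rot: [[-0.737, 0.676, 0.005], [0.676, 0.737, 0.002], [-0.002, 0.005, -1.0]]
force: [0.8, 0.2, -0.4]
grip_width: 0.0447
```

```bash
python3 - <<'E'
from h import *
s=state()
im=env.camera("top");cv2.imwrite("pics/top10.png",cv2.resize(im[180:280,205:345],None,fx=5,fy=5,interpolation=cv2.INTER_CUBIC))
im=env.camera("side");cv2.imwrite("pics/side10.png",im)
for a in(0,5,10):print(a,[((proj(n,(*(knob(a)),.068))-o)*5).round() for n,o in(("top",[205,180]),("side",[260,160]))])
E
```

```text
t 29.5 p [ 0.6075 -0.0993  0.2359] jig [-243.2   63.5] th 137.5 F [ 0.8  0.2 -0.4] g 0.0447 q [ -6.  17.  12.  99.  -4.  64. 145.]
0 [array([425., 323.]), array([297., 261.])]
5 [array([424., 334.]), array([307., 262.])]
10 [array([423., 345.]), array([316., 264.])]
```

View pics/top10.png

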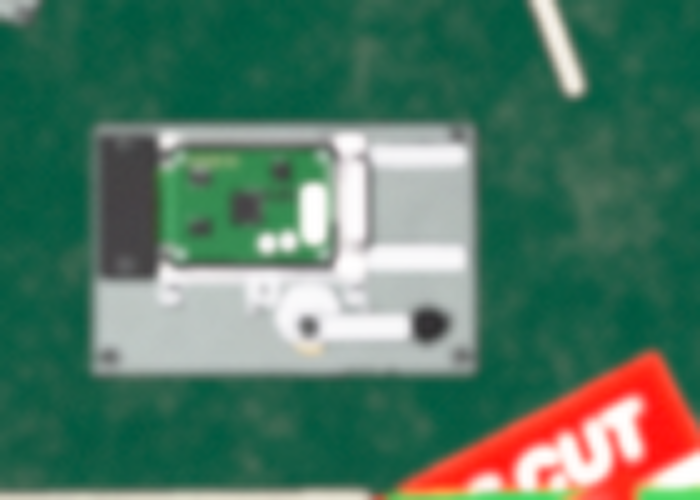

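View pics/side10.png

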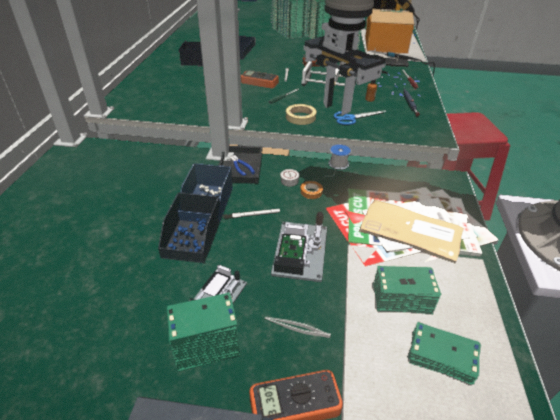

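The lever is straight to the rear (knob at crop (430,324), pivot at (309,326)). The slide is home with the board in the socket, and the tape, tin and tweezers haven't moved. Handing in.

```bash
python3 -c "
from workcell import env
print(env.job_done())"
```

```text
the job is handed in; nothing more can be done
None
```

The board is plugged in and the slide is locked home. I handed the job in at about 29.6 s of the 67 s limit, with the arm clear of everything.

- **Unlock:** I held the knob loosely between the fingertips and pushed the lever half a turn, to its forward stop. A top view showed the lever straight forward before I touched the slide.
- **Plug in:** I pushed the slide from behind until it stopped. It did not move further under 30 N, with the cam free. The board had moved about 42 mm and its tongue was hidden in the socket.
- **Lock:** I pushed the lever back half a turn to its rear stop. The stop showed as an 11 N reaction, and the push forced the fingers open from 20 to 31 mm.

**Last checks:** The final top and side views show the lever straight to the rear and the slide home with the board lying in it. The tweezers, tape roll and tin look to be where they were.

**Disagreement:** Contact positions came out about 2 mm behind my computed jig position, for both the knob and the push face. That is within the calibration error.

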